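# Calibrate the shade pen and hold it over the unfired bridge

## Robot

A 7-joint arm with a two-finger parallel gripper is mounted at the origin on the work surface. World frame = base frame: x ahead of the robot, y to its left, z up, the work surface at z = 0. Lengths are in m, angles in rad, forces in N, time in s.
With the tool pointing down it reaches from about 0.4 to 0.875 m from the base axis. Payload 6.5 kg.
Tool frame: the origin (TCP) lies at the very end of the fingers, on their centre line; the grasp point (between the pads) lies 19 mm behind it; z points along the fingers, y is the line along which they close (so a half turn about z gives the same grasp; the last joint's range is limited). The gripper opens to 85 mm and grips with 20 to 120 N. Pads are 22 mm wide; open, the fingers measure 114 mm over their backs; the gripper's body (76 mm by 85 mm) begins 54 mm behind the grasp point. The pads swing forward as they close: fully open they stand 13 mm farther back than shut.
Start: joints at [1.11, 0.536, -0.004, 1.538, 0.003, 1.067, -0.071], TCP at [0.25, -0.6, 0.231] pointing down, gripper open.
Joint ranges: [-2.7, 2.7], [-0.37, 2.16], [-1.27, 1.26], [0.24, 2.4], [-1.31, 4.45], [0.19, 1.91], [-2.76, 2.76]. Speed limits (rad/s): [2.39, 2.39, 3.14, 3.14, 3.14, 3.14, 3.14].

## Interface

Orientations are given as a rotation vector (axis times angle).
In Python, from bench import ctrl gives the robot as it stands.
- The arm moves only by the tool step_arm, never from a script. Its argument "moves" is one flat list of numbers, 7 for each row, row after row: the shift along the tool's x, y, z in m, then the turn, a rotation vector about the tool's x, y, z in rad, then the opening, from 0 (shut) to 1 (fully open). A call has 1 to 8 rows; each row shifts and turns the commanded pose from where the row before left it, along the tool's axes as they then stand; what a row does not reach is not made up. A row lasts 1/12 s, in which the tool goes at most 41.7 mm and 7.16 degrees, less where a joint would pass 70% of its speed; a pose out of reach is approached as far as the arm can. A call is refused whole if a number of a shift passes 0.0417 or a number of a turn 0.125, either way. A call with a gripper value outside its range is refused whole. The fingers move at their own pace and stop on an object; the grip force is fixed at half the most. Time passes only in rows, so rows that do not move let the fingers close. It gives the time, the measured TCP pose, the force, the opening and the grip force at its end, in the units of the state.
- ctrl.read_state(): the state, without advancing time (a new reading comes with each control period).
- ctrl.capture(name): name is "scene" or "top" or "wrist"; returns (picture, depth): 384x512x3 uint8, red, green, blue; 384x512 float32, m along the optical axis (not along the pixel's ray), 0 where there is no reading.
- ctrl.get_calibration(name): a dict with "fx", "fy", "cx", "cy" (pixels), "position" and "rotation" of the camera in the world; the wrist camera has in their place "T_tool_cam" (4x4, takes a point from camera to tool coordinates, whose origin is the TCP and whose axes are the flange's). Camera axes: x right, y up, looking along -z (the intrinsics and any distortion apply to the point x, -y, -z); pixel columns grow to the right and rows downward; lengths in m; the calibration is good to about 2 mm. The wrist camera is an equidistant fisheye: a pixel r from the principal point sees the ray r / f radians off the axis. A picture is of the moment at which its call begins: read the wrist's pose just before it. get_calibration takes no time and is no camera call.
- ctrl.job_done(): hands the job in; it is judged then, once.
Trained networks look in the newest picture that a camera, given by its name, has taken for a name from the list of things; names that differ only in an ending like _2 or _b are one class to them, and where a whole thing is asked for, a point or a joint stands for the part that bears it (a point fixed in the world has none). Each returns a list of dicts, best first, with "p" (0 to 1); they miss things now and then, are a little off and sometimes report something else, mostly with a low value. They report only what shows in the picture. A call takes as long as a camera call.
- ctrl.regions_of(thing, camera): "region" (384x512 bool, what is visible of it) and "rect" ([left, top, width, height] in pixels, round what is visible of it).
The state is a dict: "time_s": time; "joint_positions": joint angles; "joint_vel": joint speeds; "joint_torque": joint torques, N m; "ee_pos": TCP position; "orientation": TCP orientation; "wrist_force": force on the tool from outside, world axes, zero at the start; "wrist_torque": the same for the moment, N m; "opening": finger opening in m; "finger_force": force on a finger pad.
Only numpy, scipy, OpenCV 4.12 (cv2) and the standard library are available. Lean on these libraries where they do the work, as an engineer would, in place of code of your own. Each camera call takes 0.05 s, during which the arm holds its last target. There are 200 camera calls.

## Task

Take the shade pen out of its charging base and calibrate it: press its tip into the small round port on the base until the white tile is fully down, and keep it pressed for a second. Then carry the pen, clear over the things in between, to the stone model with the three-tooth ceramic bridge and hold it upright there, its tip centred over the bridge's middle tooth and about 5 mm above it; the ceramic is unfired, so the pen must never touch either model. Finish holding the pen still in that place for the reading: do not put it down or let go, and leave the jars, the bottle and both models where they stand.

Things in the scene. Friction and masses are not known exactly. Their poses are not given: they have to be found in the camera images.
- shade_pen: Shade meter handset: white upright pen, 155 mm long, about 130 g, standing tip down in its socket on the base. Origin: centre of the tip's end face (lowest point); z up along the pen. Round steel snout: 9 mm across at the tip, 11 mm at 12 mm up, 19 mm from 40 to 50 mm up. Above that a straight body, 28 mm along x by 24 mm along y, edges rounded, black screen on -x face.
- pen_grip (a point): Where to grip the pen, across its y faces (24 mm): on its axis, 120 mm above the tip and 35 mm below its top end. The pen stands out of the socket from 75 mm above its tip; draw it straight up by more than 80 mm to free it (play 1.5 mm a side). Axes as the pen's.
- base: Charging base, fixed. Grey slab 100 mm along x, 165 mm along y, 20 mm high; origin: centre of underside, z up. At y = +40 mm the white square socket tower (56 by 56 mm, top 105 mm above the bench) in which the pen stands, tip 30 mm above the bench, axes along the base's; at y = -42 mm the grey calibration port.
- cal_port (a point): Centre of the mouth of the calibration port: low square grey block (46 by 46 mm), top 38 mm above the bench, with a vertical round bore 20 mm across. The white calibration tile (disc 18 mm across on a spring) lies in the bore, its face 7 mm below the mouth while up.
- cal_tile (a joint): How far the calibration tile is pushed down, in m: 0 up, 0.004 fully home. The spring resists with about 3 N at first and 5.6 N fully home, and pushes it back up.
- bridge_model: Sectional stone model, a tan block on the bench: 60 mm along x, 26 mm along y, 32 mm high with its teeth, 90 g, loose. Five teeth in a row along x: the three towards +x are one joined ceramic bridge (off-white, 29 mm long), the two towards -x are stone. Origin: centre of underside, z up. It and the other model may have changed places.
- bridge_mid (a point): On the bridge model: centre of the chewing surface, at the height of the cusp tips (30 mm above the bench), of the bridge's middle tooth, the largest one (11 by 11 mm). z up.
- crown_model: A second sectional stone model of the same size and shape, but with only one ceramic crown among stone teeth. Not wanted now. Origin: centre of its underside.
- dropper: White dropper bottle, 42 mm across, 122 mm high with its nozzle; origin: centre of its underside.
- jar1: Ceramic powder jar with a screw lid, 37 mm across, 56 mm high; origin: centre of its underside.
- jar2: Ceramic powder jar with a screw lid, 37 mm across, 66 mm high; origin: centre of its underside.
- jar3: Ceramic powder jar with a screw lid, 37 mm across, 56 mm high; origin: centre of its underside.
- jar4: Ceramic powder jar with a screw lid, 37 mm across, 66 mm high; origin: centre of its underside.
- jar5: Ceramic powder jar with a screw lid, 37 mm across, 56 mm high; origin: centre of its underside.
- jar6: Ceramic powder jar with a screw lid, 37 mm across, 66 mm high; origin: centre of its underside.

How it is judged:
By the outcome, as a careful person would: the job done as asked, in the order asked, and still so for the second after the job is handed in, while the arm keeps its last pose, push and grip.
It also fails if it takes over 58 s, if anything falls off the work surface, if the arm or the gripper's body presses on something with over 40 N, if the wrist force passes 120 N, or if a joint passes its speed limit or range.

## Working session

There is one attempt and no reset: what is moved stays moved. The work goes in short steps, Python scripts to look and compute and a tool call to move; the robot and the scene stay as the last step left them, time stands still between calls to the robot, and variables do not carry over. Pictures are saved under pics/ and viewed, at most 10 in all, crops included, and the job is handed in when it is done.

Besides the shell and the picture viewer there is one more tool, called as a command line: name --argument value ..., lists and objects as JSON in quotes. step_arm: Moves the arm, as the interface text tells. Its arguments: {"type":"object","properties":{"moves":{"type":"array"}},"required":["moves"]}

```bash
mkdir -p pics
cat > h.py <<'E'
import numpy as np, cv2
from scipy.spatial.transform import Rotation as R
from bench import ctrl
def cloud(name,pic=None):
    st=ctrl.read_state(); img,d=ctrl.capture(name); c=ctrl.get_calibration(name)
    v,u=np.mgrid[0:384,0:512]
    if 'position' in c:
        rot=np.array(c['rotation']); rot=rot if rot.shape==(3,3) else R.from_rotvec(rot).as_matrix()
        p=np.stack([(u-c['cx'])/c['fx']*d,-(v-c['cy'])/c['fy']*d,-d],-1)
        P=p@rot.T+np.array(c['position'])
    else:
        a=(u-c['cx'])/c['fx'];b=(v-c['cy'])/c['fy'];r=np.hypot(a,b)+1e-9
        t=np.tan(r)/r
        p=np.stack([a*t*d,-b*t*d,-d,np.ones_like(d)],-1)
        T=np.eye(4);T[:3,:3]=R.from_rotvec(st['orientation']).as_matrix();T[:3,3]=st['ee_pos']
        P=(p@(T@np.array(c['T_tool_cam'])).T)[...,:3]
    P[d==0]=np.nan
    if pic: cv2.imwrite('pics/'+pic,img[...,::-1])
    return img,d,P
E
python3 - <<'E'
from h import *
s=ctrl.read_state();print(s)
for n in('scene','top','wrist'):
    c=ctrl.get_calibration(n);print(n,c)
I=[]
for n in('scene','top'):
    img,d,P=cloud(n,n+'0.png')
    for t in('shade_pen','base','bridge_model','crown_model','dropper','jar1'):
        for r in ctrl.regions_of(t,n)[:6]:
            q=P[r['region']]; q=q[~np.isnan(q[:,0])]
            if len(q): print(n,t,round(r['p'],2),r['rect'],np.round(np.median(q,0),3),np.round(np.percentile(q,2,0),3),np.round(np.percentile(q,98,0),3))
E
```

```text
{'time_s': 0.0, 'joint_positions': array([ 1.10979538,  0.53720809, -0.0044648 ,  1.53887995,  0.00261555,
        1.06733043, -0.07119549]), 'joint_vel': array([-8.64395028e-04,  1.11877379e-03, -1.96577181e-03, -5.13974901e-04,
        1.83033808e-04,  5.39882316e-04,  3.70802801e-05]), 'joint_torque': array([ 1.04761762e-03, -5.83415473e+01,  1.04932152e+00, -2.59101748e+01,
        1.25263142e-02,  9.50538379e-03, -1.14984485e-05]), 'ee_pos': array([ 0.24974722, -0.59939826,  0.23038304]), 'orientation': array([-3.07882952e+00, -6.15952118e-01,  7.64287447e-04]), 'wrist_force': array([0.16959653, 1.04194054, 0.24283606]), 'wrist_torque': array([ 0.01233397,  0.00511031, -0.01199531]), 'finger_force': 0.0, 'opening': 0.08514163968657353}
scene {'fx': 480.4576450055863, 'fy': 480.4576450055863, 'cx': 242.2809286197891, 'cy': 195.12118024062624, 'position': array([1.27390182, 0.4125667 , 0.89969833]), 'rotation': array([0.47821011, 0.85891195, 1.9536438 ])}
top {'fx': 385.4259148211341, 'fy': 385.4259148211341, 'cx': 259.2724034271059, 'cy': 197.62290818800085, 'position': array([ 0
[... 2946 characters left out ...]
.046  0.078] [ 0.706 -0.064  0.002] [ 0.743 -0.027  0.113]
top jar1 0.83 [128.6, 266.3, 19.5, 12.2] [0.413 0.242 0.066] [0.396 0.231 0.004] [0.429 0.265 0.07 ]
top jar1 0.62 [176.5, 153.8, 20.1, 20.0] [0.665 0.131 0.056] [0.653 0.117 0.007] [0.685 0.148 0.06 ]
top jar1 0.61 [269.0, 263.0, 15.0, 14.0] [ 0.409 -0.076  0.067] [ 0.394 -0.092  0.064] [ 0.425 -0.06   0.07 ]
top jar1 0.53 [257.3, 225.3, 14.4, 17.9] [ 0.488 -0.051  0.057] [ 0.472 -0.069  0.027] [ 0.504 -0.037  0.06 ]
top jar1 0.51 [262.5, 173.5, 15.7, 14.3] [ 0.622 -0.068  0.056] [ 0.61  -0.085  0.006] [ 0.642 -0.052  0.06 ]
top jar1 0.49 [253.8, 198.3, 15.6, 18.9] [ 0.553 -0.047  0.067] [ 0.539 -0.062  0.024] [ 0.572 -0.032  0.071]
```

Run:
```python
import cv2,numpy as np
t=cv2.imread('pics/top0.png');s=cv2.imread('pics/scene0.png')
f=lambda im,x,y:cv2.resize(im[y:y+60,x:x+80],(400,300),interpolation=cv2.INTER_CUBIC)
cv2.imwrite('pics/comp.png',np.vstack([np.hstack([f(t,341,210),f(t,90,155)]),np.hstack([f(s,125,125),f(s,305,270)])]))
```

```text
(no output)
```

View pics/top0.png

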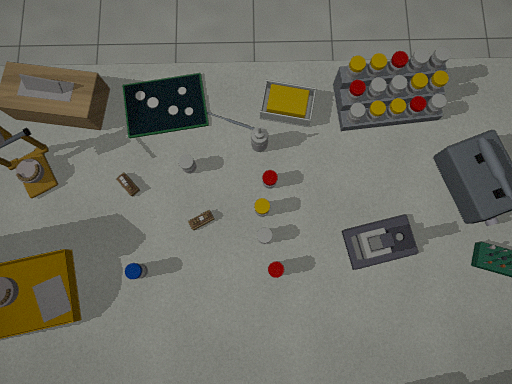

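View pics/comp.png

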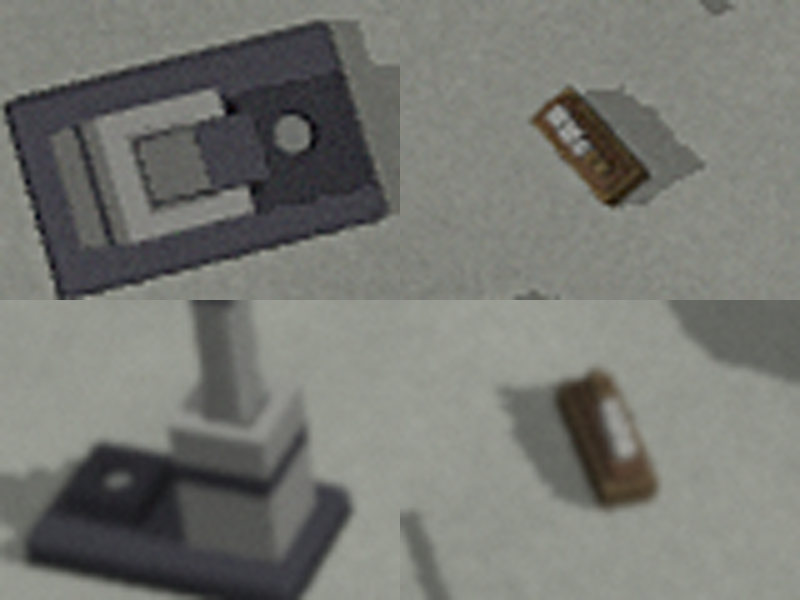

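```bash
cat >> h.py <<'E'
def rect(q):
    (c,wh,a)=cv2.minAreaRect((q[:,:2]*1000).astype(np.float32)); return np.round(c,1),np.round(wh,1),round(a,2)
def sel(P,c,r,z0,z1):
    m=(np.hypot(P[...,0]-c[0],P[...,1]-c[1])<r)&(P[...,2]>z0)&(P[...,2]<z1); return P[m]
E
python3 - <<'E'
from h import *
for n in('scene','top'):
    img,d,P=cloud(n)
    g=sel(P,(.8,.1),.08,-.03,.02);print(n,'ground',np.median(sel(P,(.48,.15),.04,-.03,.01),0))
    r=[x for x in ctrl.regions_of('base',n)][0]
    q=P[r['region']];q=q[~np.isnan(q[:,0])]
    for a,b in((.012,.024),(.032,.042),(.098,.110)):
        k=q[(q[:,2]>a)&(q[:,2]<b)]; print(a,len(k),rect(k),np.median(k[:,2]))
    for c in((.47,-.285),):
        k=sel(P,c,.06,.178,.2);print('pentop',len(k),rect(k),k.mean(0),np.median(k[:,2]))
    for c in((.628,.285),(.535,.103)):
        k=sel(P,c,.05,.01,.045);print('model',len(k),rect(k),np.percentile(k[:,2],[50,90,98]))
        k=k[k[:,2]>.022];print('  teeth',len(k),rect(k))
E
```

```text
scene ground [ 0.47996144  0.15137943 -0.00139853]Traceback (most recent call last):
  File "<stdin>", line 5, in <module>
IndexError: list index out of range
```

Run:
```python
from h import *
for n in('scene','top'):
    img,d,P=cloud(n)
    q=sel(P,(.47,-.33),.12,-.01,.3)
    for a,b in((.012,.026),(.032,.044),(.098,.112),(.178,.2)):
        k=q[(q[:,2]>a)&(q[:,2]<b)]; print(n,a,len(k),rect(k),np.median(k[:,2]))
    for c in((.628,.285),(.535,.103)):
        k=sel(P,c,.05,.01,.045);print('model',len(k),rect(k),np.percentile(k[:,2],[50,90,98]))
        k=k[k[:,2]>.022];print('  teeth',len(k),rect(k))
```

```text
scene 0.012 687 (array([ 473.8, -331.2]), array([101.7, 166.1]), 12.78) 0.01781556370104953
scene 0.032 251 (array([ 473.6, -329.9]), array([ 60.8, 135.7]), 14.37) 0.03599118227922371
scene 0.098 210 (array([ 465.4, -293.2]), array([64.3, 57.4]), 15.74) 0.10247043952626506
scene 0.178 72 (array([ 463.8, -293.7]), array([33.3, 25.2]), 15.95) 0.1828931412103661
model 294 (array([628.1, 288.7]), array([60.8, 27.1]), 41.48) [0.01920196 0.0281322  0.03070143]
  teeth 95 (array([627.1, 288.5]), array([45.9, 15.1]), 40.44)
model 227 (array([535.4, 105.4]), array([26.6, 56.9]), 27.1) [0.01926412 0.02766954 0.02932567]
  teeth 70 (array([535.4, 104.7]), array([16.5, 51.6]), 27.49)
top 0.012 1472 (array([ 471.2, -333.4]), array([ 99.7, 165.7]), 12.87) 0.020204133967095916
top 0.032 345 (array([ 470.2, -332.5]), array([ 55.9, 134.3]), 12.09) 0.03850560635384481
top 0.098 419 (array([ 462.4, -294.9]), array([55.8, 57.4]), 13.35) 0.10546712695948357
top 0.178 184 (array([ 462.5, -295. ]), array([28.2, 25.3]), 12.38) 0.18551202819207213
model 255 (array([627. , 287.1]), array([59.9, 26.4]), 42.28) [0.02186716 0.03090308 0.03254374]
  teeth 125 (array([627., 287.]), array([52.3, 17.4]), 42.96)
model 261 (array([533.4, 102.8]), array([26.5, 59. ]), 27.41) [0.02162354 0.03047756 0.03264677]
  teeth 123 (array([533.3, 102.4]), array([17. , 51.6]), 27.8)
```

step_arm --moves '[0,0,-0.035,0,0,0.0855,1,0,0,-0.035,0,0,0.0855,1,0.0275,-0.025,0,0,0,0,1,0.0275,-0.025,0,0,0,0,1,0.0275,-0.025,0,0,0,0,1,0.0275,-0.025,0,0,0,0,1,0.0275,-0.025,0,0,0,0,1,0.0275,-0.025,0,0,0,0,1]'

```text
time_s: 1.57
ee_pos: [0.3783, -0.4156, 0.3015]
orientation: [3.122, 0.351, 0.0]
wrist_force: [0.6, 0.3, 0.2]
opening: 0.0851
finger_force: 0.0
```

step_arm --moves '[0.0275,-0.025,0,0,0,0,1,0.0275,-0.025,0,0,0,0,1,0.0275,-0.025,0,0,0,0,1,0.0275,-0.025,0,0,0,0,1,0,0,0,0,0,0,1,0,0,0,0,0,0,1]'

```text
time_s: 2.07
ee_pos: [0.4641, -0.2928, 0.3014]
orientation: [-3.121, -0.359, -0.001]
wrist_force: [-0.6, -0.2, 0.3]
opening: 0.0856
finger_force: 0.0
```

```bash
cat >> h.py <<'E'
def state():
    s=ctrl.read_state(); M=R.from_rotvec(s['orientation']).as_matrix()
    print('t',round(s['time_s'],2),'p',np.round(s['ee_pos']*1000,1),'yaw',round(np.degrees(np.arctan2(M[1,0],M[0,0])),2),'z',np.round(M[:,2],4),'F',np.round(s['wrist_force'],1),'op',round(s['opening'],4),'ff',round(s['finger_force'],1))
    return s,M
E
python3 - <<'E'
from h import *
state()
img,d,P=cloud('wrist','w1.png')
q=sel(P,(.47,-.33),.12,-.01,.3)
for a,b in((.012,.026),(.032,.044),(.098,.112),(.178,.2)):
    k=q[(q[:,2]>a)&(q[:,2]<b)]; print(a,len(k),rect(k),np.median(k[:,2]))
E
```

```text
t 2.07 p [ 464.1 -292.8  301.4] yaw 13.13 z [ 5.e-04  5.e-04 -1.e+00] F [-0.6 -0.2  0.3] op 0.0856 ff 0.0
0.012 3755 (array([ 472.6, -333.8]), array([ 97.8, 165.2]), 13.39) 0.019928934284292654
0.032 1024 (array([ 474.2, -331.9]), array([ 48. , 136.1]), 9.15) 0.038005469998376645
0.098 1390 (array([ 462.8, -295.3]), array([55.3, 56.3]), 12.75) 0.10502688392253218
0.178 818 (array([ 463.1, -294.7]), array([28. , 24.1]), 14.04) 0.1850241003545922
```

View pics/w1.png

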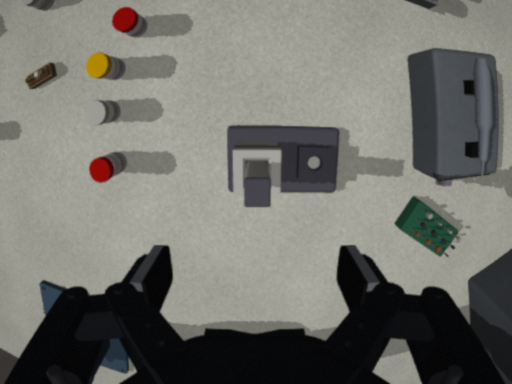

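Run:
```python
from h import *
img,d,P=cloud('wrist')
g=img.mean(2)
for z0,z1 in((.025,.0335),(.0355,.041)):
    k=sel(P,(.481,-.376),.045,z0,z1);print(len(k),rect(k),k.mean(0))
m=np.zeros_like(g,bool);m[145:185,295:335]=1
m&=g>g[163,314]*.75
print(m.sum(),np.argwhere(m).mean(0),np.median(P[m],0),np.mean(P[m],0))
# yaw from slab edge lines: port block
k=sel(P,(.472,-.334),.12,.012,.026)
for i in (0,1):
    pass
h=cv2.convexHull((k[:,:2]*1000).astype(np.float32))[:,0];print(np.round(h[::1],0).tolist()[:40])
```

```text
199 (array([ 481.7, -373.9]), array([45.2, 45.6]), 12.1) [ 0.48284229 -0.37124588  0.03072986]
893 (array([ 480.9, -374.7]), array([46.2, 46.8]), 12.33) [ 0.48103347 -0.37424353  0.03811934]
109 [160.37614679 312.11009174] [ 0.48102914 -0.37494541  0.03129478] [ 0.48084451 -0.37480359  0.0312664 ]
[[537.0, -399.0], [535.0, -386.0], [525.0, -344.0], [507.0, -265.0], [502.0, -247.0], [499.0, -244.0], [495.0, -244.0], [490.0, -244.0], [443.0, -256.0], [410.0, -264.0], [408.0, -266.0], [407.0, -270.0], [424.0, -344.0], [441.0, -417.0], [442.0, -420.0], [444.0, -421.0], [448.0, -422.0], [456.0, -422.0], [507.0, -411.0], [523.0, -406.0], [535.0, -402.0]]
```

step_arm --moves '[-0.0015,0.0018,0,0,0,0,1,0,0,0.035,0,0,0,1,0,0,0.035,0,0,0,1,0,0,0.03,0,0,0,1,0,0,0.02,0,0,0,1,0,0,0,0,0,0,1]'

```text
time_s: 2.67
ee_pos: [0.4578, -0.2973, 0.1771]
orientation: [-3.118, -0.346, 0.011]
wrist_force: [-0.0, 0.9, -1.1]
opening: 0.0852
finger_force: 0.0
```

Run:
```python
from h import *
state()
img,d,P=cloud('wrist','w2.png')
for c,r,a,b in (((.463,-.295),.04,.178,.195),((.463,-.295),.06,.098,.112)):
    k=sel(P,c,r,a,b);print(len(k),rect(k),np.median(k,0))
```

```text
t 2.67 p [ 457.8 -297.3  177.1] yaw 12.68 z [-0.0073  0.0034 -1.    ] F [-0.   0.9 -1.1] op 0.0852 ff 0.0
2461 (array([ 462.9, -295. ]), array([29.1, 24.6]), 12.06) [ 0.46508611 -0.29470142  0.18511195]
3188 (array([ 462.7, -295.2]), array([56.9, 56.4]), 12.91) [ 0.47460125 -0.29120661  0.10500891]
```

View pics/w2.png

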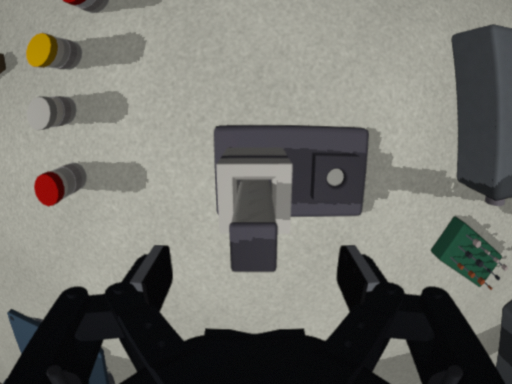

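step_arm --moves '[0,0,0,0,0,0,1,0,0,0,0,0,0,1]'

```text
time_s: 2.88
ee_pos: [0.4624, -0.2985, 0.1831]
orientation: [3.12, 0.349, 0.004]
wrist_force: [-0.3, -0.1, 0.2]
opening: 0.0852
finger_force: 0.0
```

Run:
```python
from h import *
state()
```

```text
t 2.88 p [ 462.4 -298.5  183.1] yaw 12.76 z [ 0.0026 -0.0018 -1.    ] F [-0.3 -0.1  0.2] op 0.0852 ff 0.0
```

step_arm --moves '[0.0012,-0.0033,0.012,0,0,0,1,0,0,0.013,0,0,0,1,0,0,0,0,0,0,1,0,0,0,0,0,0,1,0,0,0,0,0,0,1]'

```text
time_s: 3.3
ee_pos: [0.4628, -0.2945, 0.1577]
orientation: [3.121, 0.35, 0.003]
wrist_force: [0.7, 0.2, 0.7]
opening: 0.0852
finger_force: 0.0
```

Run:
```python
from h import *
state()
ctrl.capture('wrist');state()
img,d,P=cloud('wrist');state()
k=sel(P,(.463,-.295),.04,.178,.195);print(len(k),rect(k))
```

```text
t 3.3 p [ 462.8 -294.5  157.7] yaw 12.81 z [ 0.0018 -0.0012 -1.    ] F [0.7 0.2 0.7] op 0.0852 ff 0.0
t 3.35 p [ 462.8 -294.5  157.7] yaw 12.81 z [ 0.0019 -0.0012 -1.    ] F [0.4 0.5 0.5] op 0.0855 ff 0.0
t 3.4 p [ 462.7 -294.4  157.5] yaw 12.8 z [ 0.0018 -0.0011 -1.    ] F [-0.2  0.3  0.7] op 0.0853 ff 0.0
2878 (array([ 463., -295.]), array([28.7, 24.7]), 12.87)
```

step_arm --moves '[0,0.0005,0.013,0.0016,-0.0015,0,1,0,0,0.0135,0,0,0,1,0,0,0,0,0,0,1,0,0,0,0,0,0,1]'

```text
time_s: 3.73
ee_pos: [0.4615, -0.2939, 0.129]
orientation: [-3.119, -0.351, 0.005]
wrist_force: [-0.8, 0.0, -0.1]
opening: 0.0859
finger_force: 0.0
```

Run:
```python
from h import *
state()
```

```text
t 3.73 p [ 461.5 -293.9  129. ] yaw 12.83 z [-0.0035  0.0022 -1.    ] F [-0.8  0.  -0.1] op 0.0859 ff 0.0
```

step_arm --moves '[0,0,0,0,0,0,0.2,0,0,0,0,0,0,0,0,0,0,0,0,0,0,0,0,0,0,0,0,0,0,0,0,0,0,0,0,0,0,0,0,0,0,0,0,0,0,0,0,0,0]'

```text
time_s: 4.32
ee_pos: [0.4623, -0.2943, 0.1301]
orientation: [-3.121, -0.351, 0.002]
wrist_force: [-0.6, 0.9, 2.4]
opening: 0.0232
finger_force: 61.3
```

Run:
```python
from h import *
state()
```

```text
t 4.32 p [ 462.3 -294.3  130.1] yaw 12.83 z [-0.0014  0.001  -1.    ] F [-0.6  0.9  2.4] op 0.0232 ff 61.3
```

step_arm --moves '[0,0,-0.01,0,0,0,0,0,0,-0.015,0,0,0,0,0,0,-0.015,0,0,0,0,0,0,-0.015,0,0,0,0,0,0,-0.015,0,0,0,0,0,0,-0.015,0,0,0,0,0,0,-0.01,0,0,0,0,0,0,0,0,0,0,0]'

```text
time_s: 4.98
ee_pos: [0.4634, -0.295, 0.2272]
orientation: [3.121, 0.351, 0.002]
wrist_force: [-0.0, -0.4, -0.4]
opening: 0.0229
finger_force: 61.2
```

step_arm --moves '[0,0,-0.01,0,0,0,0,0,0,-0.005,0,0,0,0,0,0,0,0,0,0,0,0,0,0,0,0,0,0,0,0,0,0,0,0,0]'

```text
time_s: 5.4
ee_pos: [0.462, -0.2942, 0.2392]
orientation: [-3.12, -0.351, 0.004]
wrist_force: [0.2, 1.3, -1.3]
opening: 0.0233
finger_force: 61.1
```

Run:
```python
from h import *
s,M=state()
for n in('scene','top'):
    img,d,P=cloud(n)
    k=sel(P,s['ee_pos'],.05,.08,.3)
    # pen points seen below fingers
    for a in np.arange(.095,.24,.01):
        q=k[(k[:,2]>=a)&(k[:,2]<a+.01)]
        if len(q): print(n,round(a,3),len(q),np.round(q.min(0),3),np.round(q.max(0),3))
    if n=='scene': cv2.imwrite('pics/s2.png',cv2.resize(img[80:180,110:240,::-1],None,fx=6,fy=6))
```

```text
t 5.4 p [ 462.  -294.2  239.2] yaw 12.83 z [-0.0027  0.0017 -1.    ] F [ 0.2  1.3 -1.3] op 0.0233 ff 61.1
scene 0.095 255 [ 0.431 -0.326  0.095] [ 0.496 -0.259  0.105]
scene 0.105 19 [ 0.434 -0.317  0.105] [ 0.493 -0.267  0.107]
scene 0.135 10 [ 0.458 -0.296  0.138] [ 0.467 -0.289  0.145]
scene 0.145 8 [ 0.459 -0.296  0.147] [ 0.468 -0.287  0.154]
scene 0.155 17 [ 0.458 -0.297  0.155] [ 0.47  -0.285  0.165]
scene 0.165 17 [ 0.459 -0.299  0.166] [ 0.473 -0.284  0.175]
scene 0.175 19 [ 0.459 -0.298  0.176] [ 0.472 -0.283  0.184]
scene 0.185 26 [ 0.448 -0.302  0.185] [ 0.477 -0.28   0.195]
scene 0.195 37 [ 0.446 -0.301  0.195] [ 0.479 -0.278  0.205]
scene 0.205 43 [ 0.449 -0.301  0.205] [ 0.479 -0.278  0.215]
scene 0.215 38 [ 0.446 -0.302  0.215] [ 0.479 -0.278  0.224]
scene 0.225 39 [ 0.455 -0.301  0.225] [ 0.479 -0.279  0.235]
scene 0.235 37 [ 0.461 -0.308  0.235] [ 0.479 -0.273  0.244]
top 0.095 160 [ 0.429 -0.324  0.095] [ 0.494 -0.262  0.105]
top 0.105 238 [ 0.431 -0.327  0.105] [ 0.494 -0.262  0.111]
top 0.225 2 [ 0.447 -0.287  0.229] [ 0.473 -0.283  0.233]
top 0.235 7 [ 0.446 -0.293  0.236] [ 0.472 -0.281  0.242]
```

View pics/s2.png

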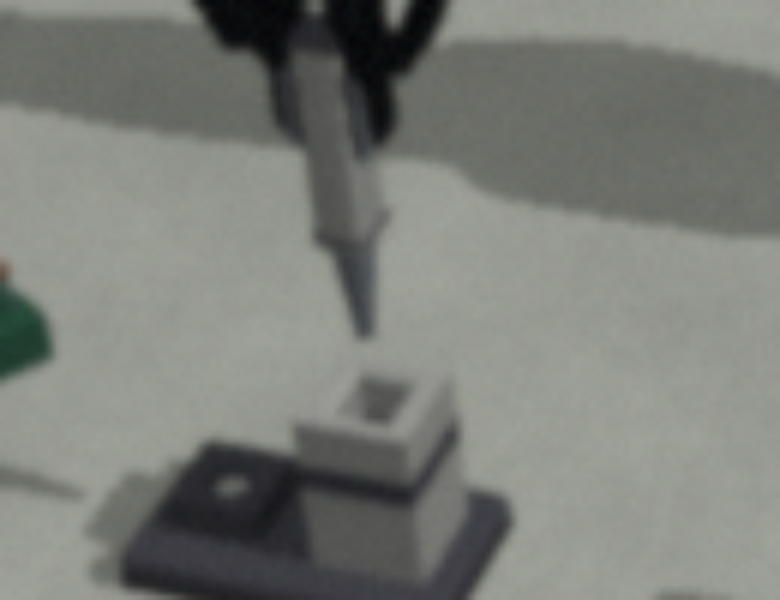

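step_arm --moves '[0,0.015,0,0,0,0,0,0,0.025,0,0,0,0,0,0,0.025,0,0,0,0,0,0,0.017,0,0,0,0,0,0,0,0,0,0,0,0,0,0,0,0,0,0,0,0,0,0,0,0,0,0,0,0,0,0,0,0,0]'

```text
time_s: 6.17
ee_pos: [0.4806, -0.373, 0.2394]
orientation: [-3.119, -0.353, 0.003]
wrist_force: [0.6, 0.4, -1.8]
opening: 0.0233
finger_force: 60.9
```

Run:
```python
from h import *
state();ctrl.capture('wrist');ctrl.capture('wrist');s,M=state()
img,d,P=cloud('scene')
k=sel(P,s['ee_pos'],.05,.12,.3)
for a in np.arange(.135,.24,.01):
    q=k[(k[:,2]>=a)&(k[:,2]<a+.01)]
    if len(q): print(round(a,3),len(q),np.round(q.min(0),4),np.round(q.max(0),4))
```

```text
t 6.17 p [ 480.6 -373.   239.4] yaw 12.91 z [-0.0022  0.0022 -1.    ] F [ 0.6  0.4 -1.8] op 0.0233 ff 60.9
t 6.27 p [ 480.7 -373.3  239.7] yaw 12.9 z [-0.0019  0.0017 -1.    ] F [-0.2 -0.7 -1.6] op 0.0238 ff 60.9
0.135 6 [ 0.4796 -0.3744  0.1358] [ 0.4849 -0.3677  0.1444]
0.145 13 [ 0.4799 -0.3792  0.1451] [ 0.4875 -0.3654  0.1539]
0.155 12 [ 0.4778 -0.3717  0.1567] [ 0.4894 -0.3651  0.1649]
0.165 19 [ 0.478  -0.374   0.1652] [ 0.4906 -0.3636  0.175 ]
0.175 22 [ 0.4757 -0.3755  0.1754] [ 0.4902 -0.3602  0.1845]
0.185 22 [ 0.4717 -0.3815  0.1851] [ 0.4965 -0.3576  0.195 ]
0.195 42 [ 0.4626 -0.38    0.1951] [ 0.4975 -0.3552  0.2046]
0.205 43 [ 0.4657 -0.3802  0.2052] [ 0.4992 -0.3558  0.2148]
0.215 38 [ 0.4684 -0.381   0.215 ] [ 0.4994 -0.3576  0.2248]
0.225 38 [ 0.4675 -0.3809  0.2252] [ 0.4973 -0.356   0.235 ]
0.235 39 [ 0.4702 -0.3887  0.2353] [ 0.4971 -0.3493  0.245 ]
```

step_arm --moves '[0,0.0013,0.015,-0.0021,0.0015,0,0,0,0,0.02,0,0,0,0,0,0,0.02,0,0,0,0,0,0,0.02,0,0,0,0,0,0,0.01,0,0,0,0,0,0,0.005,0,0,0,0,0,0,0,0,0,0,0,0,0,0,0,0,0,0]'

```text
time_s: 6.98
ee_pos: [0.4813, -0.3759, 0.1505]
orientation: [3.121, 0.351, 0.001]
wrist_force: [0.4, -0.3, -0.6]
opening: 0.0232
finger_force: 61.1
```

Run:
```python
from h import *
ctrl.capture('wrist');s,M=state()
img,d,P=cloud('scene','s3f.png')
cv2.imwrite('pics/s3.png',cv2.resize(img[110:180,110:210,::-1],None,fx=7,fy=7))
k=sel(P,s['ee_pos'],.02,.042,.3)
for a in np.arange(.042,.1,.01):
    q=k[(k[:,2]>=a)&(k[:,2]<a+.01)]
    if len(q): print(round(a,3),len(q),np.round(q.min(0),4),np.round(q.max(0),4))
```

```text
t 7.03 p [ 481.5 -376.1  150.9] yaw 12.83 z [ 0.0017 -0.0016 -1.    ] F [ 0.5 -1.  -1.9] op 0.0234 ff 61.1
0.042 2 [ 0.4841 -0.3751  0.0488] [ 0.486  -0.3731  0.0494]
0.052 9 [ 0.481  -0.3798  0.0523] [ 0.4883 -0.3683  0.0601]
0.062 15 [ 0.4763 -0.3772  0.0622] [ 0.4894 -0.3682  0.071 ]
0.072 14 [ 0.4776 -0.3773  0.0721] [ 0.4896 -0.3684  0.0819]
0.082 18 [ 0.4776 -0.3823  0.0826] [ 0.4912 -0.364   0.0914]
0.092 11 [ 0.4699 -0.3784  0.092 ] [ 0.492  -0.3642  0.1017]
```

View pics/s3.png

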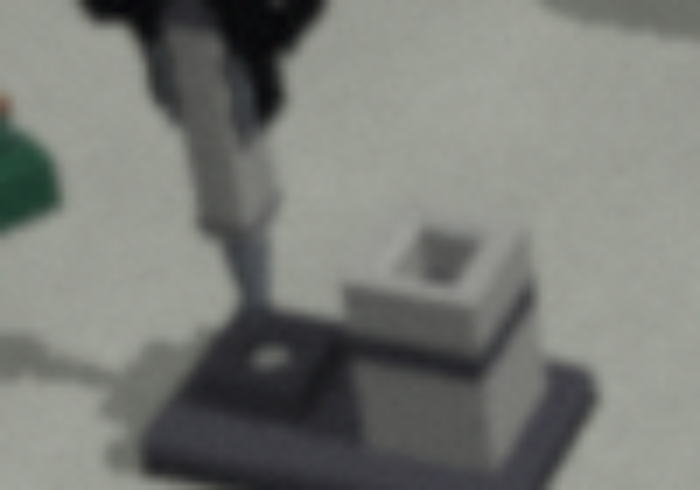

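step_arm --moves '[0,-0.0015,0.008,0.001,-0.001,0,0,0,0,0.008,0,0,0,0,0,0,0.004,0,0,0,0,0,0,0.002,0,0,0,0,0,0,0.002,0,0,0,0,0,0,0,0,0,0,0]'

```text
time_s: 7.58
ee_pos: [0.4808, -0.3742, 0.1269]
orientation: [-3.122, -0.351, 0.001]
wrist_force: [-2.8, 2.3, 10.7]
opening: 0.0238
finger_force: 62.6
```

Run:
```python
from h import *
ctrl.capture('wrist');state();ctrl.capture('wrist');state()
```

```text
t 7.63 p [ 480.8 -374.1  126.9] yaw 12.82 z [-8.e-04  3.e-04 -1.e+00] F [-2.5  2.4  9.4] op 0.0234 ff 62.6
t 7.68 p [ 480.7 -374.2  126.9] yaw 12.82 z [-8.e-04  3.e-04 -1.e+00] F [-2.   2.3 11.4] op 0.0237 ff 62.6
```

step_arm --moves '[0,0,0.0005,0,0,0,0,0,0,0,0,0,0,0,0,0,0,0,0,0,0,0,0,0,0,0,0,0,0,0,0,0,0,0,0,0,0,0,0,0,0,0,0,0,0,0,0,0,0,0,0,0,0,0,0,0]'

```text
time_s: 8.35
ee_pos: [0.4808, -0.3741, 0.1268]
orientation: [-3.122, -0.351, 0.001]
wrist_force: [-3.1, 1.9, 13.2]
opening: 0.0233
finger_force: 63.3
```

step_arm --moves '[0,0,0,0,0,0,0,0,0,0,0,0,0,0,0,0,0,0,0,0,0,0,0,0,0,0,0,0,0,0,0,0,0,0,0,0,0,0,0,0,0,0,0,0,0,0,0,0,0,0,0,0,0,0,0,0]'

```text
time_s: 9.02
ee_pos: [0.4808, -0.3741, 0.1268]
orientation: [-3.122, -0.351, 0.001]
wrist_force: [-2.9, 2.3, 13.6]
opening: 0.0235
finger_force: 63.3
```

step_arm --moves '[0,0,0,0,0,0,0,0,0,-0.005,0,0,0,0,0,0,-0.01,0,0,0,0,0,0,-0.02,0,0,0,0,0,0,-0.035,0,0,0,0,0,0,-0.035,0,0,0,0,0,0,-0.035,0,0,0,0,0,0,-0.02,0,0,0,0]'

```text
time_s: 9.68
ee_pos: [0.4816, -0.375, 0.2897]
orientation: [3.119, 0.35, 0.004]
wrist_force: [-0.1, -0.6, -2.3]
opening: 0.0233
finger_force: 61.0
```

step_arm --moves '[0,0,0,0,0,0,0,0,0,0,0,0,0,0,0,0,0,0,0,0,0]'

```text
time_s: 9.93
ee_pos: [0.4798, -0.3737, 0.2839]
orientation: [-3.12, -0.351, 0.005]
wrist_force: [-0.6, 0.3, -1.7]
opening: 0.0236
finger_force: 61.1
```

Run:
```python
from h import *
state();ctrl.capture('wrist');state()
```

```text
t 9.93 p [ 479.8 -373.7  283.9] yaw 12.82 z [-0.0031  0.0015 -1.    ] F [-0.6  0.3 -1.7] op 0.0236 ff 61.1
t 9.98 p [ 479.6 -373.6  283.4] yaw 12.82 z [-0.0039  0.0021 -1.    ] F [ 0.4  0.4 -2.3] op 0.0235 ff 61.1
```

step_arm --moves '[0.004,-0.012,0,0,0,0,0,0.009,-0.024,0,0,0,0,0,0.013,-0.035,0,0,0,0,0,0.013,-0.035,0,0,0,0,0,0.013,-0.035,0,0,0,0,0,0.013,-0.035,0,0,0,0,0,0.013,-0.035,0,0,0,0,0,0.013,-0.035,0,0,0,0,0]'

```text
time_s: 10.65
ee_pos: [0.5137, -0.1112, 0.2841]
orientation: [-3.121, -0.352, 0.005]
wrist_force: [0.3, 0.1, -1.3]
opening: 0.0235
finger_force: 60.8
```

step_arm --moves '[0.013,-0.035,0,0,0,0,0,0.013,-0.035,0,0,0,0,0,0.013,-0.035,0,0,0,0,0,0.013,-0.035,0,0,0,0,0,0.013,-0.035,0,0,0,0,0,0.013,-0.035,0,0,0,0,0,0.013,-0.035,0,0,0,0,0,0.013,-0.035,0,0,0,0,0]'

```text
time_s: 11.32
ee_pos: [0.5525, 0.1843, 0.2841]
orientation: [-3.122, -0.352, 0.005]
wrist_force: [0.7, -0.2, -1.7]
opening: 0.0233
finger_force: 60.8
```

step_arm --moves '[0.009,-0.03,0,0,0,0,0,0.005,-0.02,0,0,0,0,0,0.002,-0.01,0,0,0,0,0,0,0,0,0,0,0,0,0,0,0,0,0,0,0,0,0,0,0,0,0,0,0,0,0,0,0,0,0]'

```text
time_s: 11.9
ee_pos: [0.5567, 0.2416, 0.2851]
orientation: [3.121, 0.346, -0.002]
wrist_force: [0.4, -0.1, -1.5]
opening: 0.023
finger_force: 60.9
```

Run:
```python
from h import *
ctrl.capture('wrist');state();ctrl.capture('wrist');s,M=state();print(s['joint_positions'])
img,d,P=cloud('wrist','w4.png')
k=sel(P,(.628,.287),.06,.010,.045);print('model',len(k),rect(k))
for z in(.022,.026,.028):
    q=k[k[:,2]>z];print(z,len(q),rect(q),q[:,2].max())
m=(np.hypot(P[...,0]-.628,P[...,1]-.287)<.06)&(P[...,2]>.015)
hsv=cv2.cvtColor(img,cv2.COLOR_RGB2HSV)
w=m&(hsv[...,1]<60)&(hsv[...,2]>90);print('white',w.sum(),rect(P[w]),P[w].mean(0))
ys,xs=np.where(m);y0,y1,x0,x1=ys.min()-8,ys.max()+8,xs.min()-8,xs.max()+8;print(y0,y1,x0,x1)
a=cv2.resize(img[y0:y1,x0:x1,::-1],(400,400),interpolation=cv2.INTER_NEAREST)
cv2.imwrite('pics/c4.png',np.hstack([a,cv2.resize(img[...,::-1],(400,400))]))
```

```text
t 11.95 p [556.7 241.9 285.2] yaw 12.66 z [-1.e-03 -8.e-04 -1.e+00] F [ 0.3 -0.7 -1.6] op 0.0231 ff 60.9
t 12.0 p [556.6 242.3 285.3] yaw 12.69 z [-9.e-04 -5.e-04 -1.e+00] F [-0.  -0.3 -1.7] op 0.0235 ff 60.9
[-0.22908327  0.43728805 -0.35088846  1.58153767  0.15990112  1.15224768
 -1.9642164 ]
model 815 (array([627.4, 287.7]), array([60.7, 26.6]), 41.65)
0.022 343 (array([627.3, 287.4]), array([51.6, 17.7]), 40.4) 0.03353665504083603
0.026 209 (array([626.1, 287. ]), array([42.9, 11.1]), 39.57) 0.03353665504083603
0.028 172 (array([625.7, 287. ]), array([42.3, 10.6]), 39.49) 0.03353665504083603
white 195 (array([627.3, 287.9]), array([59.9, 26.5]), 41.37) [0.63135231 0.29172172 0.02636161]
73 391 160 260
```

View pics/c4.png

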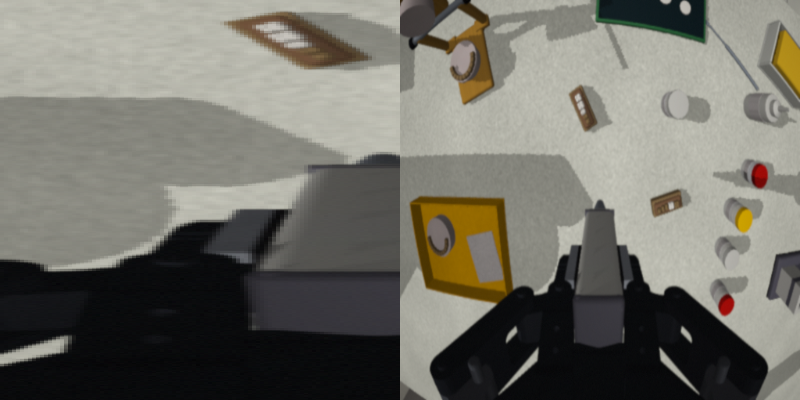

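step_arm --moves '[0.002,-0.017,0.015,0,0,0,0,0.002,-0.017,0.025,0,0,0,0,0,0,0.025,0,0,0,0,0,0,0.015,0,0,0,0,0,0,0.01,0,0,0,0,0,0,0,0,0,0,0,0,0,0,0,0,0,0,0,0,0,0,0,0,0]'

```text
time_s: 12.72
ee_pos: [0.5535, 0.2782, 0.1966]
orientation: [-3.121, -0.35, -0.002]
wrist_force: [-1.0, 0.3, -1.7]
opening: 0.0233
finger_force: 61.0
```

Run:
```python
from h import *
ctrl.capture('wrist');state();ctrl.capture('wrist');state()
img,d,P=cloud('wrist','w5.png');state()
m=(np.hypot(P[...,0]-.628,P[...,1]-.287)<.05)&(P[...,2]>.012)&(P[...,2]<.04)
k=P[m];print('model',len(k),rect(k))
hsv=cv2.cvtColor(img,cv2.COLOR_RGB2HSV)
for S in(40,55,70):
    w=m&(hsv[...,1]<S)&(hsv[...,2]>110);print('white',S,w.sum(),rect(P[w]),P[w].mean(0))
c,wh,a=rect(k);t=np.radians(a);X=np.array([np.cos(t),np.sin(t)]);
q=(k[:,:2]-c/1000)@np.stack([X,[-X[1],X[0]]],1)*1000
cen=np.abs(q[:,1])<4
for x in range(-30,30,1):
    s=cen&(q[:,0]>=x)&(q[:,0]<x+1)
    if s.any(): print(x,s.sum(),np.round(1000*np.mean(k[s,2]),1),np.round(hsv[m][s].mean(0)),end='; ')
ys,xs=np.where(m);y0,y1,x0,x1=ys.min()-5,ys.max()+5,xs.min()-5,xs.max()+5;print(y0,y1,x0,x1)
cv2.imwrite('pics/c5.png',cv2.resize(img[y0:y1,x0:x1,::-1],None,fx=8,fy=8,interpolation=cv2.INTER_NEAREST))
```

```text
t 12.77 p [553.5 278.3 196.8] yaw 12.79 z [ 0.0012  0.0015 -1.    ] F [ 1.   0.2 -0.8] op 0.0234 ff 61.0
t 12.82 p [553.4 278.3 196.7] yaw 12.8 z [ 0.001   0.0013 -1.    ] F [ 0.6  0.3 -1.4] op 0.0235 ff 61.0
t 12.87 p [553.3 278.3 196.5] yaw 12.8 z [ 8.0e-04  1.2e-03 -1.0e+00] F [-0.3  0.2 -0.6] op 0.0235 ff 61.0
model 1294 (array([627.6, 287.7]), array([60.7, 26.2]), 42.12)
white 40 242 (array([627.9, 288.1]), array([60.4, 23.7]), 45.09) [0.63194259 0.29255024 0.02799802]
white 55 272 (array([627.2, 288.8]), array([60.4, 25.6]), 45.33) [0.63159697 0.2930905  0.0271706 ]
white 70 297 (array([627.2, 288.8]), array([60.4, 25.6]), 45.33) [0.63150552 0.2936819  0.02632618]
-30 4 14.8 [18. 79. 92.]; -29 5 16.4 [ 17. 100.  86.]; -28 7 17.3 [ 16. 117.  79.]; -27 5 19.9 [ 14. 122.  76.]; -26 5 21.1 [ 13. 121.  80.]; -25 6 21.6 [ 14. 120.  85.]; -24 5 27.6 [ 15. 121.  85.]; -23 5 30.6 [ 16. 117.  91.]; -22 8 29.7 [ 17. 118.  94.]; -21 7 30.9 [ 17. 118. 102.]; -20 7 30.7 [ 17. 118. 108.]; -19 8 31.7 [ 18. 118. 111.]; -18 7 29.2 [ 17. 118.  99.]; -17 9 27.5 [ 16. 118.  88.]; -16 7 25.9 [ 16. 1
[... 581 characters left out ...]
[ 19.  14. 189.]; 6 8 29.8 [ 20.  14. 187.]; 7 7 30.2 [ 19.  14. 190.]; 8 7 28.3 [ 18.  18. 170.]; 9 7 24.6 [ 17.  27. 137.]; 10 6 28.6 [ 17.  24. 136.]; 11 8 29.2 [ 18.  17. 161.]; 12 9 29.4 [ 20.  15. 185.]; 13 6 29.2 [ 20.  14. 197.]; 14 8 29.2 [ 20.  14. 196.]; 15 7 28.5 [ 19.  14. 189.]; 16 7 28.7 [ 19.  14. 187.]; 17 7 29.2 [ 20.  15. 188.]; 18 7 28.9 [ 19.  17. 183.]; 19 6 26.7 [ 16.  31. 161.]; 20 7 22.4 [ 13.  73. 129.]; 21 6 22.0 [ 13. 106. 116.]; 22 6 22.2 [ 13. 116. 114.]; 23 7 22.1 [ 13. 118. 112.]; 24 7 21.8 [ 13. 119. 108.]; 25 7 21.4 [ 14. 120. 103.]; 26 6 18.8 [ 15. 118. 107.]; 27 5 16.3 [ 17. 113. 115.]; 28 8 15.5 [ 18.  95. 122.]; 29 2 15.7 [ 20.  60. 136.]; 75 141 234 289
```

View pics/c5.png

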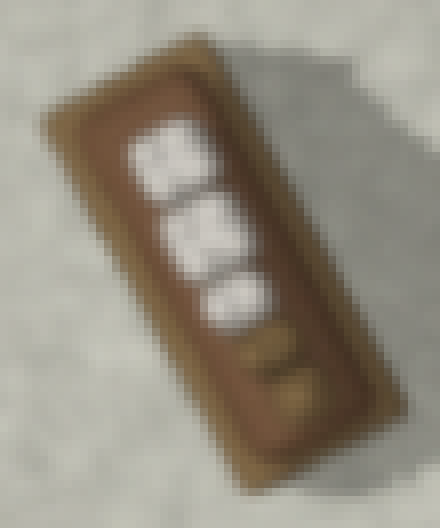

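Run:
```python
from h import *
for n in('wrist','wrist','top'):
    img,d,P=cloud(n); hsv=cv2.cvtColor(img,cv2.COLOR_RGB2HSV)
    m=(np.hypot(P[...,0]-.628,P[...,1]-.287)<.05)&(P[...,2]>.012)&(P[...,2]<.04)
    k=P[m];c,wh,a=rect(k);t=np.radians(42);X=np.array([np.cos(t),np.sin(t)]);Y=np.array([-X[1],X[0]])
    q=(k[:,:2]-c/1000)@np.stack([X,Y],1)*1000;h=hsv[m]
    print(n,c,wh,a)
    s=(h[:,1]<60)&(k[:,2]>.0245)&(abs(q[:,1])<9); print('bridge',q[s].mean(0),np.percentile(q[s],[2,98],0).round(1).tolist(),s.sum())
    mid=s&(abs(q[:,0]-4)<4.5);print('mid lateral',np.percentile(q[mid,1],[2,50,98]).round(1),'z',np.percentile(k[mid,2],[50,95]))
    print('target',c+4*X+0.5*Y*(np.percentile(q[mid,1],2)+np.percentile(q[mid,1],98)))
s,M=state()
# pen tip in scene & wrist
img,d,P=cloud('scene')
k=sel(P,s['ee_pos'],.03,.06,.25)
for a in np.arange(.09,.16,.01):
    q=k[(k[:,2]>=a)&(k[:,2]<a+.01)]
    if len(q): print(round(a,3),len(q),np.round(q.min(0),4),np.round(q.max(0),4))
```

```text
wrist [627.3 287.7] [60.6 26.2] 41.96
bridge [6.63108396 0.24683368] [[-7.0, -4.7], [19.2, 4.9]] 224
mid lateral [-4.4  0.3  5.1] z [0.02931307 0.03035712]
target [630.01883342 290.65833577]
wrist [627.4 287.9] [60.4 26.1] 41.95
bridge [6.50173978 0.0458685 ] [[-7.4, -5.0], [19.2, 4.8]] 231
mid lateral [-4.6  0.2  5.1] z [0.02936872 0.03056145]
target [630.209339   290.75781915]
top [626.9 287.2] [61.4 26.2] 41.55
bridge [6.43969041 0.55538817] [[-7.1, -4.5], [19.3, 5.3]] 45
mid lateral [-4.2  0.4  5.5] z [0.03076776 0.0339708 ]
target [629.42883564 290.36934969]
t 13.02 p [552.8 278.1 195.9] yaw 12.81 z [-2.e-04  7.e-04 -1.e+00] F [-0.5  0.5 -1.5] op 0.0234 ff 61.0
0.09 5 [0.5541 0.2754 0.0936] [0.5576 0.2827 0.0992]
0.1 12 [0.5545 0.2745 0.1005] [0.5578 0.2834 0.1079]
0.11 19 [0.5549 0.2728 0.1111] [0.5601 0.2843 0.1195]
0.12 19 [0.5539 0.271  0.1203] [0.5617 0.2863 0.1299]
0.13 26 [0.5558 0.2704 0.1302] [0.5616 0.2877 0.1396]
0.14 12 [0.5596 0.2722 0.1409] [0.5671 0.2906 0.1488]
0.15 42 [0.5423 0.2642 0.1503] [0.5703 0.2929 0.1598]
0.16 42 [0.5581 0.2678 0.1602] [0.5702 0.2923 0.1699]
```

step_arm --moves '[0.01,0.001,0,0,0,0,0,0.02,0.001,0,0,0,0,0,0.02,0.001,0,0,0,0,0,0.017,0.001,0,0,0,0,0,0.0105,0.001,0,0,0,0,0,0,0,0.01,0,0,0,0,0,0,0.01,0,0,0,0,0,0,0.01,0,0,0,0]'

```text
time_s: 13.73
ee_pos: [0.6278, 0.2903, 0.1636]
orientation: [-3.122, -0.352, 0.005]
wrist_force: [-1.0, -0.8, -1.3]
opening: 0.0236
finger_force: 61.0
```

step_arm --moves '[0,0,0,0,0,0,0,0,0,0,0,0,0,0,0,0,0,0,0,0,0,0,0,0,0,0,0,0,0,0,0,0,0,0,0,0,0,0,0,0,0,0]'

```text
time_s: 14.23
ee_pos: [0.6294, 0.2905, 0.1657]
orientation: [-3.121, -0.351, 0.001]
wrist_force: [-0.4, -0.4, -1.7]
opening: 0.0235
finger_force: 61.0
```

```bash
cat > chk.py <<'E'
from h import *
state();ctrl.capture('wrist');ctrl.capture('wrist');s,M=state()
print(s['joint_vel'].round(3))
img,d,P=cloud('scene')
cv2.imwrite('pics/chk%d.png'%int(s['time_s']*10),cv2.resize(img[225:345,300:400,::-1],None,fx=5,fy=5,interpolation=cv2.INTER_CUBIC))
k=sel(P,(.628,.288),.05,.010,.034);print('model',len(k),rect(k))
k=sel(P,s['ee_pos'],.03,.034,.25)
for a in np.arange(.034,.11,.01):
    q=k[(k[:,2]>=a)&(k[:,2]<a+.01)]
    if len(q): print(round(a,3),len(q),np.round(q.min(0),4),np.round(q.max(0),4))
# fit of pen body in wrist image: top edge
img,d,P=cloud('wrist'); T=(P-s['ee_pos'])@M
b=(abs(T[...,1])<.02)&(abs(T[...,0])<.03)&(T[...,2]>-.065)&(T[...,2]<.13)
for a in np.arange(-.06,.1,.02):
    q=T[b&(T[...,2]>=a)&(T[...,2]<a+.02)]
    if len(q): print('z',round(a,3),len(q),np.percentile(q,[2,98],0).round(4).tolist())
E
python3 chk.py
```

```text
t 14.23 p [629.4 290.5 165.7] yaw 12.82 z [-4.e-04  6.e-04 -1.e+00] F [-0.4 -0.4 -1.7] op 0.0235 ff 61.0
t 14.33 p [629.3 290.5 165.5] yaw 12.82 z [-6.e-04  5.e-04 -1.e+00] F [ 0.1  0.7 -1.5] op 0.0235 ff 61.0
[ 0.     0.003 -0.002  0.002 -0.002 -0.     0.002]
model 293 (array([627.8, 289. ]), array([59.6, 26.9]), 41.54)
0.054 1 [0.6312 0.2915 0.0628] [0.6312 0.2915 0.0628]
0.064 12 [0.6282 0.2879 0.0648] [0.6336 0.2957 0.0735]
0.074 8 [0.631  0.2874 0.077 ] [0.6345 0.2956 0.081 ]
0.084 21 [0.6288 0.2857 0.0843] [0.6368 0.2978 0.0936]
0.094 18 [0.6281 0.2844 0.0949] [0.6384 0.2987 0.1037]
0.104 14 [0.6329 0.2871 0.1041] [0.6382 0.3014 0.1139]
z -0.06 5110 [[-0.0065, -0.0186, -0.0573], [0.0144, 0.0186, -0.041]]
z -0.04 1983 [[0.0074, -0.0181, -0.0396], [0.0145, 0.0176, -0.0205]]
z -0.02 1222 [[0.0078, -0.018, -0.0197], [0.0144, 0.019, -0.0006]]
z 0.0 561 [[0.011, -0.0113, 0.0003], [0.0146, 0.0112, 0.0193]]
z 0.02 415 [[0.0109, -0.0111, 0.0205], [0.0146, 0.0115, 0.0395]]
z 0.04 118 [[0.0104, -0.0119, 0.0402], [0.0147, 0.0123, 0.0461]]
z 0.06 47 [[0.0053, -0.0039, 0.0625], [0.0093, 0.0053, 0.0797]]
z 0.08 42 [[0.0028, -0.0042, 0.0807], [0.0065, 0.0051, 0.0985]]
```

step_arm --moves '[0.0003,0,0.008,0,0,0,0,0,0,0.008,0,0,0,0,0,0,0.006,0,0,0,0,0,0,0.003,0,0,0,0,0,0,0,0,0,0,0,0,0,0,0,0,0,0,0,0,0,0,0,0,0]'

```text
time_s: 15.02
ee_pos: [0.6296, 0.2906, 0.1404]
orientation: [-3.121, -0.351, 0.001]
wrist_force: [-0.1, -0.5, -0.6]
opening: 0.023
finger_force: 61.0
```

step_arm --moves '[0,0,0,0,0,0,0,0,0,0,0,0,0,0,0,0,0,0,0,0,0,0,0,0,0,0,0,0]'

```text
time_s: 15.35
ee_pos: [0.6295, 0.2905, 0.1404]
orientation: [-3.121, -0.351, 0.001]
wrist_force: [0.7, -0.5, -1.7]
opening: 0.0232
finger_force: 61.0
```

```bash
python3 chk.py; ls pics
```

```text
t 15.35 p [629.5 290.5 140.4] yaw 12.83 z [-8.e-04  4.e-04 -1.e+00] F [ 0.7 -0.5 -1.7] op 0.0232 ff 61.0
t 15.45 p [629.4 290.5 140.2] yaw 12.83 z [-1.e-03  3.e-04 -1.e+00] F [-0.4  0.7 -1.2] op 0.0234 ff 61.0
[-0.001  0.     0.     0.     0.    -0.001  0.001]
model 277 (array([627.5, 288.8]), array([60.7, 26.9]), 41.35)
0.034 7 [0.6308 0.2878 0.0393] [0.6333 0.2943 0.0433]
0.044 9 [0.6304 0.287  0.0447] [0.6335 0.2953 0.053 ]
0.054 13 [0.6316 0.2857 0.0551] [0.6379 0.2966 0.0638]
0.064 17 [0.631  0.2844 0.0641] [0.6379 0.2975 0.0733]
0.074 21 [0.6334 0.284  0.0746] [0.6383 0.299  0.083 ]
0.084 10 [0.637  0.2848 0.0848] [0.6422 0.3028 0.0931]
0.094 43 [0.6284 0.2785 0.0941] [0.645  0.305  0.1038]
0.104 32 [0.6257 0.2782 0.1041] [0.6451 0.3044 0.1132]
z -0.06 5123 [[-0.0065, -0.0187, -0.0574], [0.0144, 0.0187, -0.0409]]
z -0.04 1972 [[0.0074, -0.018, -0.0395], [0.0145, 0.0176, -0.0205]]
z -0.02 1217 [[0.0082, -0.0182, -0.0197], [0.0145, 0.0184, -0.0008]]
z 0.0 567 [[0.011, -0.0113, 0.0003], [0.0145, 0.0111, 0.0197]]
z 0.02 417 [[0.0113, -0.0111, 0.0205], [0.0147, 0.0116, 0.0397]]
z 0.04 115 [[0.0103, -0.0119, 0.0401], [0.0148, 0.0124, 0.0457]]
z 0.06 47 [[0.0052, -0.0039, 0.0625], [0.0093, 0.0053, 0.0799]]
z 0.08 41 [[0.0033, -0.0042, 0.0807], [0.0065, 0.0043, 0.0999]]
c4.png
c5.png
chk143.png
chk154.png
comp.png
s2.png
s3.png
s3f.png
scene0.png
top0.png
w1.png
w2.png
w4.png
w5.png
```

step_arm --moves '[0.0003,0,0.003,0,0,0,0,0,0,0.0018,0,0,0,0,0,0,0,0,0,0,0,0,0,0,0,0,0,0,0,0,0,0,0,0,0,0,0,0,0,0,0,0,0,0,0,0,0,0,0]'

```text
time_s: 16.13
ee_pos: [0.6298, 0.2906, 0.1354]
orientation: [-3.122, -0.351, 0.001]
wrist_force: [0.0, 0.4, -1.3]
opening: 0.0235
finger_force: 61.0
```

step_arm --moves '[0,0,0,0,0,0,0,0,0,0,0,0,0,0,0,0,0,0,0,0,0,0,0,0,0,0,0,0,0,0,0,0,0,0,0]'

```text
time_s: 16.55
ee_pos: [0.6297, 0.2905, 0.1354]
orientation: [-3.122, -0.351, 0.002]
wrist_force: [-0.8, 0.0, -1.8]
opening: 0.0233
finger_force: 61.0
```

```bash
python3 chk.py | head -7; ls pics/chk*
```

```text
t 16.55 p [629.7 290.5 135.4] yaw 12.83 z [-1.1e-03  2.0e-04 -1.0e+00] F [-0.8  0.  -1.8] op 0.0233 ff 61.0
t 16.65 p [629.7 290.5 135.4] yaw 12.82 z [-1.1e-03  2.0e-04 -1.0e+00] F [-0.6 -0.3 -2.6] op 0.0233 ff 61.0
[ 0.002  0.003  0.001 -0.    -0.001 -0.     0.001]
model 273 (array([627.8, 289.2]), array([60.7, 27.2]), 41.71)
0.034 8 [0.6304 0.2883 0.0343] [0.6347 0.2947 0.0436]
0.044 12 [0.6293 0.2871 0.0455] [0.6353 0.2956 0.0533]
0.054 16 [0.6308 0.2864 0.0546] [0.637  0.298  0.0639]
pics/chk143.png
pics/chk154.png
pics/chk166.png
```

View pics/chk166.png

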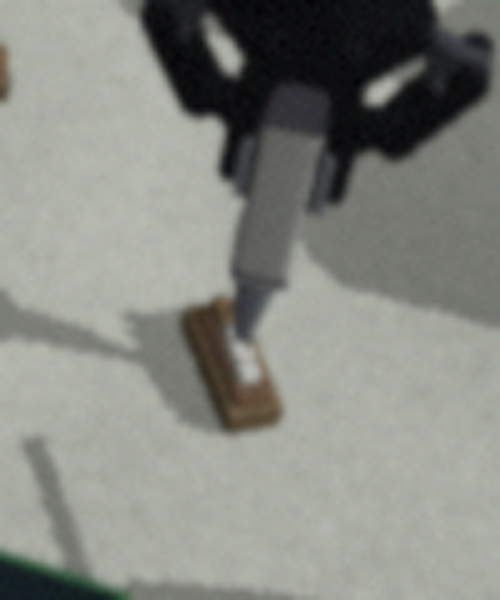

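The pen tip, at about (245, 340), is over the white bridge, whose front part shows at rows 340–383. The pen is upright and still, and the model has not moved.

```bash
python3 -c "
from bench import ctrl
print(ctrl.job_done())"
```

```text
the job is handed in; nothing more can be done
None
```

I handed the job in at about 17 s of the 58 s. I held the pen in the calibration port for over a second with the tile fully down, judged by a 13 N push and the tip height. It is now held upright and still, with its tip measured about 5 mm above the bridge's middle tooth and within about 1 mm of its centre.

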